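# Hang the bearing bin on the louvred rack

### The job

Hang the yellow parts bin, with its two bearings in it, on the top louvre of the bench rack in the free place between the two blue bins: lift it off the bench, bring its back lip over the louvre, and lower it gently, still held, until you feel the lip catch and the louvre carry it, then let go. Keep the bin upright, do not force or bang it against the rack, and leave the blue bins, the spray can and the jar where they are.

Things in the scene. Friction and masses are not known exactly. Their poses are not given: they have to be found in the camera images.
- bin: Yellow open parts bin on the bench, 110 mm deep (x), 62 wide (y), 58 high, walls 3 mm; about 250 g with bearings, give or take a fifth. Origin: centre of underside, z up. +x is its BACK: full-height wall, outer face at x=55 mm, with the hanger lip. -x is its low hopper front (32 mm high, reaches x=-59 mm). Sides are flat and full height from x=-25 to 55 mm.
- grip (a point): Where to grip the yellow bin: on its centre plane above the origin, 38 mm above the underside (20 mm below the top); its axes are the bin's. Take it from above across the side walls (62 mm, along the bin's y). The centre of mass is within 12 mm of this vertical. Level, the bin holds in a 25 N grip.
- lip (a point): Middle of the lower edge of the bin's hanger lip, 62 mm behind the origin, 45 mm above the underside. The hanger is 50 mm wide: a web 3.5 mm thick level with the bin's top runs back to x=63.5 mm; from its end the lip, 3 mm thick (x=60.5 to 63.5), hangs down, rounded below. Between back wall and lip is a slot 5.5 mm wide, 9.5 mm deep, open below.
- rack: Grey fixed bench rack: uprights with a louvred steel panel 340 mm wide, top 252 mm up. Origin on the bench under the panel's front face; +x points INTO the panel (bins hang on its -x side), y along the louvres, z up. A hung bin has its +x along rack +x, web on the louvre's edge, lip in the pocket behind, back leaning on the next louvre (droops up to 6 degrees). Press it with less than 20 N.
- louvre (a point): NOMINAL middle of the top louvre's upper edge in the free place: rack x=-5.75, y=0, z=210 mm; axes as the rack's. The panel, with the blue bins, is bolted on in slotted brackets: the true edge is up to 8 mm nearer or further (rack x) and 3 mm higher or lower. That is NOT in the readings: find it by touch or sight. It is firm, parallel to the rack.
- sheet (a point): NOMINAL point on the panel's bare front sheet 20 mm above the louvre's edge (rack x=0, z=230 mm), off by the same setting. The louvre is an upright tongue 2.5 mm thick, edge rounded and free, its back 4.5 mm before the sheet, pocket 10 mm deep. With the lip on the sheet and the bin square, lip and back wall each clear the tongue by 1.5 mm. Bare sheet 40 mm above the edge; rows 42 mm apart.
- left_bin (a joint): Blue bin hung on the top louvre on the rack's +y side of the free place; same size as the yellow bin, reaches 123 mm out from the sheet. Its centre is 122 mm along the rack from the middle of the free place: 182 mm are free between the blue bins. Value: how far it has slid along the louvre to rack +y (m), 0 as found; over about 1 N sideways shoves it.
- right_bin (a joint): Blue bin hung on the top louvre on the rack's -y side of the free place; same size as the yellow bin, reaches 123 mm out from the sheet. Its centre is 122 mm along the rack from the middle of the free place: 182 mm are free between the blue bins. Value: how far it has slid along the louvre to rack +y (m), 0 as found; over about 1 N sideways shoves it.
- bearing_a: Steel ball bearing lying flat in the yellow bin: 40 mm across, 12 mm high, 65 g. Origin: centre of its underside.
- bearing_b: The second bearing, likewise.
- spray_can: White and blue spray can with red cap standing on the bench, 54 mm across, 150 mm high. Origin: centre of its underside.
- oil_jar: Amber jar with green lid standing on the bench, 60 mm across, 85 mm high. Origin: centre of its underside.
There are look-alikes about, which are no part of the job. What is shaped like the bearing_b but green or red is not meant.

How it is judged (in metres and radians):
On the way, in this order (a step that is already met when the one before it is completed fails the run):
1. the yellow bin is lifted clear of the bench in the fingers (height (world z) of bin above 0.05 m and contact force between the fingers and bin above 1 N), for 0.2 s.
2. still held, the bin is lowered until its lip is behind the top louvre and rests its load on the rack (z of lip in the frame of louvre between -0.016 and -0.004 m and x of lip in the frame of louvre between -0.007 and 0.0145 m and contact force between the fingers and bin above 1 N and contact force between bin and rack above 0.8 N), for 0.1 s.
At the end, for the whole second after the job is handed in: The yellow bin hangs still by its lip on the top louvre, let go: lip behind the tongue, 4 to 16 mm below the nominal edge, within 50 mm of the middle of the free place, square to the rack within 0.12 rad, tilted under 0.16 rad, carried by the rack, both bearings in it (z of lip in the frame of louvre between -0.016 and -0.004 m and x of lip in the frame of louvre between -0.007 and 0.0145 m and y of lip in the frame of louvre between -0.05 and 0.05 m and angle between bin's own z axis and vertical below 0.16 rad and angle between the y axis of bin and the y axis of rack, either way round below 0.12 rad and contact force between bin and rack above 1 N and linear speed of bin below 0.02 m/s and angular speed of bin below 0.2 rad/s and distance between each of bearing_a, bearing_b and bin below 0.06 m); the robot touches nothing.
It fails at once if the held bin is forced against the rack (over 20 N), or it bangs into the rack when let go (over 60 N) ((contact force between bin and rack above 20 N and contact force between the fingers and bin above 1 N) or contact force between bin and rack above 60 N).
It fails at once if the yellow bin is tipped by more than 0.5 rad (about 30 degrees) (angle between bin's own z axis and vertical above 0.5 rad).
It fails at once if a blue bin is shoved more than 12 mm (value of joint any of left_bin, right_bin above 0.012 m or value of joint any of left_bin, right_bin below -0.012 m).
It fails at once if the spray can or the jar is moved more than 20 mm (distance of any of spray_can, oil_jar from where it was at the start of the episode above 0.02 m).
It also fails if it takes over 58 s, if anything falls off the work surface, if the arm or the gripper's body presses on something with over 40 N, if the wrist force passes 120 N, or if a joint passes its speed limit or range.

### The arm

A 6-joint arm with a two-finger parallel gripper is mounted at the origin on the work surface. World frame = base frame: x ahead of the robot, y to its left, z up, the work surface at z = 0. Lengths are in m, angles in degrees, forces in N, time in s.
With the tool pointing down it reaches from about 0.25 to 0.725 m from the base axis. Payload 9.7 kg.
Tool frame: the origin (TCP) lies between the finger pads; the fingertips stand 22 mm ahead of it and the grasp point (between the pads) lies 3 mm ahead of it; z points along the fingers, y is the line along which they close (so a half turn about z gives the same grasp; the last joint's range is limited). The gripper opens to 85 mm and grips with 20 to 120 N. Pads are 22 mm wide; open, the fingers measure 114 mm over their backs; the gripper's body (76 mm by 85 mm) begins 54 mm behind the grasp point. The pads swing forward as they close: fully open they stand 13 mm farther back than shut.
Start: joints at [68.01, 4.979, 10.078, 95.1, 0, 90], TCP at [0.206, 0.51, 0.253] pointing down, gripper open.
Joint ranges: [-179.16, 179.16], [-48.56, 103.87], [-65.8, 70.77], [-126.05, 130.52], [-82.76, 87.17], [-180, 180]. Speed limits (degrees/s): [127.2, 127.2, 147.25, 180, 180, 180].

### API

Orientations are given as [roll, pitch, yaw] about the fixed x, y, z axes, in that order (R = Rz(yaw) Ry(pitch) Rx(roll)).
In Python, from workcell import bot, viewer, finder gives the robot as it stands.
- The arm moves only by the tool move_arm, never from a script. Its arguments are lists of equal length, an entry for each row: "offset": the shift along the tool's x, y, z in cm, a list of three; "twist": the turn, a rotation vector about the tool's x, y, z in rad, a list of three; "grip": the opening, from 0 (shut) to 1 (fully open). In form: {"offset": [[x, y, z], ...], "twist": [[ax, ay, az], ...], "grip": [grip, ...]}. A call has 1 to 5 rows; each row shifts and turns the commanded pose from where the row before left it, along the tool's axes as they then stand; what a row does not reach is not made up. A row lasts 1/10 s, in which the tool goes at most 50 mm and 8.59 degrees, less where a joint would pass 70% of its speed; a pose out of reach is approached as far as the arm can. A call is refused whole if a number of a shift passes 5 or a number of a turn 0.15, either way. A call with a gripper value outside its range is refused whole. The fingers move at their own pace and stop on an object; "force" is the grip in N (left out, the last holds). Time passes only in rows, so rows that do not move let the fingers close. It gives the time, the measured TCP pose, the force, the opening and the grip force at its end, in the units of the state.
- bot.get_obs(): the state, without advancing time (a new reading comes with each control period).
- viewer.camera(name): name is "side" or "top"; returns a dict with "color" (400x640x3 uint8, red, green, blue), "depth" (400x640 float32, m along the optical axis (not along the pixel's ray), 0 where there is no reading), "vfov" (degrees; the focal length in pixels is half the picture's height over the tangent of half this angle, whatever the lens; pixels are square), "cx", "cy" (the principal point, pixels), "position" and "attitude" of the camera in the world. Camera axes: x right, y down, z forward; pixel columns grow to the right and rows downward; lengths in m; the calibration is good to about 2 mm. A picture is of the moment at which its call begins.
- bot.job_done(): hands the job in; it is judged then, once.
Trained networks look in a picture, given as the dict that the camera call returned (one of the last four; its "shot" number tells which), for a name from the list of things; names that differ only in an ending like _2 or _b are one class to them, and where a whole thing is asked for, a point or a joint stands for the part that bears it (a point fixed in the world has none). Each returns a list of dicts, best first, with "p" (0 to 1); they miss things now and then, are a little off and sometimes report something else, mostly with a low value. They report only what shows in the picture. A call takes as long as a camera call. They do not tell look-alikes from the thing itself.
- finder.boxes_of(picture, thing): "position" ([column, row] in pixels, amid what is visible of it).
- finder.pinpoint(picture, thing): "position" ([column, row] in pixels: a listed point, or the origin of a listed thing).
The state is a dict: "time": time; "q": joint angles; "qd": joint speeds; "joint_efforts": joint torques, N m; "ee_pos": TCP position; "tcp_rot": TCP orientation; "wrist_force": force on the tool from outside, world axes, zero at the start; "torque": the same for the moment, N m; "opening": finger opening in m; "grasp_force": force on a finger pad.
Only numpy, scipy, OpenCV 4.12 (cv2) and the standard library are available. Lean on these libraries where they do the work, as an engineer would, in place of code of your own. Each camera call takes 0.05 s, during which the arm holds its last target. There are 200 camera calls.

## Working session

There is one attempt and no reset: what is moved stays moved. The work goes in short steps, Python scripts to look and compute and a tool call to move; the robot and the scene stay as the last step left them, time stands still between calls to the robot, and variables do not carry over. Pictures are saved under pics/ and viewed, at most 10 in all, crops included, and the job is handed in when it is done.

Besides the shell and the picture viewer there is one more tool, called after ">>>" by a JSON object that holds its "api" and its "payload", one argument or row to a line. move_arm: Moves the arm, as the interface text tells. Its arguments: {"type":"object","properties":{"offset":{"type":"array","items":{"type":"array","items":{"type":"number"}}},"twist":{"type":"array","items":{"type":"array","items":{"type":"number"}}},"grip":{"type":"array","items":{"type":"number"}},"force":{"type":"number"}},"required":["offset","twist","grip"]}

```bash
mkdir -p pics; cat > h.py <<'E'
import numpy as np, cv2
from scipy.spatial.transform import Rotation as R
from workcell import bot, viewer, finder
def att(p):
    a=np.array(p["attitude"],float)
    if a.shape==(3,3): return a
    if a.size==4: return R.from_quat(a).as_matrix()
    return R.from_euler('xyz',a,degrees=True).as_matrix()
def f(p): return p["color"].shape[0]/2/np.tan(np.radians(p["vfov"])/2)
def world(p,u,v,d=None):
    if d is None: d=p["depth"][int(round(v)),int(round(u))]
    c=np.array([(u-p["cx"])/f(p)*d,(v-p["cy"])/f(p)*d,d]); return att(p)@c+p["position"]
def cloud(p):
    d=p["depth"]; v,u=np.mgrid[:d.shape[0],:d.shape[1]]
    c=np.stack([(u-p["cx"])/f(p)*d,(v-p["cy"])/f(p)*d,d],-1)
    w=c@att(p).T+p["position"]; w[d==0]=np.nan; return w
def onplane(p,u,v,z):
    r=att(p)@np.array([(u-p["cx"])/f(p),(v-p["cy"])/f(p),1]); o=np.array(p["position"]); return o+r*(z-o[2])/r[2]
E
python3 - <<'E'
from h import *
print(bot.get_obs())
for n in("top","side"):
    p=viewer.camera(n); print(n,p["attitude"],p["position"],p["vfov"],p["cx"],p["cy"])
    cv2.imwrite(f"pics/{n}0.png",p["color"][:,:,::-1])
    np.savez(f"{n}0.npz",**{k:v for k,v in p.items()})
    for t in("bin","grip","lip","rack","louvre","sheet","left_bin","right_bin","spray_can","oil_jar"):
        for fn in("pinpoint","boxes_of"):
            try: r=getattr(finder,fn)(p,t)
            except Exception as e: print(t,fn,e); continue
            for q in r[:3]: print(t,fn,np.round(q["position"],1),round(q["p"],2),np.round(world(p,*q["position"]),3))
E
```

```text
{'time': 0.0, 'q': array([6.80122850e+01, 5.01309379e+00, 1.00329196e+01, 9.50998715e+01,
       1.43620107e-03, 9.00005069e+01]), 'qd': array([-0.00918362, -0.05003842, -0.0274054 ,  0.04784635, -0.00034501,
        0.08766196]), 'joint_efforts': array([-1.98580470e-03, -5.20403767e+01,  4.64796031e+01,  1.67921913e-02,
       -2.01810935e-04, -3.41937465e-06]), 'ee_pos': array([0.20584033, 0.50980498, 0.25255018]), 'tcp_rot': array([-1.79919954e+02, -1.43549150e-03,  1.58011776e+02]), 'wrist_force': array([ 0.41098213,  0.01177274, -0.35739384]), 'torque': array([ 0.0147099 ,  0.0028301 , -0.03020932]), 'grasp_force': 0.0, 'opening': 0.08540063018042986}
top [-1.71997461e+02 -2.73358202e-02 -9.03846686e+01] [0.4516774  0.01544852 1.08318982] 56.98799058889853 320.11986357541366 194.61225203009826
bin pinpoint [386.5 239.9] 0.93 [ 0.469 -0.176  0.017]
bin boxes_of [392.2 242.2] 0.56 [ 0.462 -0.194  0.005]
grip pinpoint [391.4 236.5] 0.77 [ 0.479 -0.193  0.003]
grip boxes_of [393.2 238.8] 0.72 [ 0.472 -0.196  0.012]
grip boxes_of [212.4 168.3] 0.36 [0.671 0.317 0.066]
grip boxes_of [
[... 1929 characters left out ...]
pinpoint [271.4 107.9] 0.69 [0.617 0.297 0.245]
sheet pinpoint [335.1 338.1] 0.33 [ 0.474 -0.201  0.013]
sheet boxes_of [269.5 140.5] 0.55 [0.594 0.28  0.166]
left_bin pinpoint it knows: bearing, bin, grip, lip, louvre, oil_jar, rack, sheet, spray_can
left_bin boxes_of [257.3 159. ] 0.82 [0.508 0.164 0.21 ]
right_bin pinpoint it knows: bearing, bin, grip, lip, louvre, oil_jar, rack, sheet, spray_can
right_bin boxes_of [322.1 116.8] 0.75 [0.736 0.25  0.204]
spray_can pinpoint [375.7 240.1] 0.77 [ 0.692 -0.05   0.03 ]
spray_can boxes_of [380.8 216.5] 0.68 [ 0.695 -0.054  0.108]
oil_jar pinpoint [437.5 300.4] 0.66 [ 0.692 -0.252  0.029]
oil_jar boxes_of [441.5 285.4] 0.61 [ 0.695 -0.25   0.074]
```

View pics/top0.png

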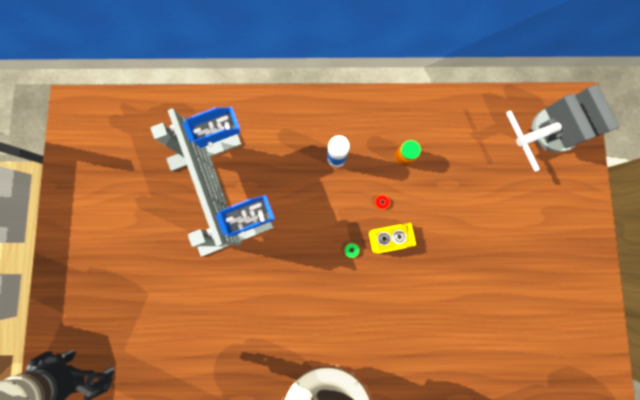

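View pics/side0.png

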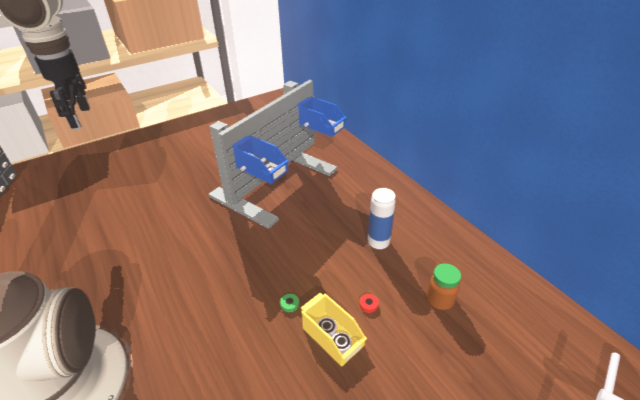

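```bash
python3 - <<'E'
from h import *
T=dict(np.load("top0.npz",allow_pickle=True)); S=dict(np.load("side0.npz",allow_pickle=True))
for n,p in(("top",T),("side",S)):
    w=cloud(p); hsv=cv2.cvtColor(p["color"],cv2.COLOR_RGB2HSV)
    y=(hsv[...,0]>18)&(hsv[...,0]<34)&(hsv[...,1]>120)&(w[...,0]<.6)&(w[...,1]<-.05)
    P=w[y]; P=P[np.isfinite(P[:,0])]
    print(n,"yellow",len(P),"zmax",np.percentile(P[:,2],[2,50,90,98]))
    rim=P[P[:,2]>.048]; (c,s,a)=cv2.minAreaRect(rim[:,:2].astype(np.float32)); print("rim rect",c,s,a)
    top=P; print("all rect",cv2.minAreaRect(P[:,:2].astype(np.float32)))
    # rack sheet front: points z>.215 
    g=(w[...,2]>.214)&(w[...,0]>.45)&(w[...,1]>.12)&(w[...,2]<.26)&(hsv[...,1]<60)
    Q=w[g]; print("rack pts",len(Q))
    if len(Q)>20:
        print(cv2.minAreaRect(Q[:,:2].astype(np.float32)),np.percentile(Q[:,2],[5,50,95]))
E
```

```text
top yellow 1979 zmax [-0.52219316 -0.44056741  0.03496571  0.05977827]
rim rect (0.4731103777885437, -0.17721772193908691) (0.06202151998877525, 0.10182284563779831) 10.38524341583252
all rect ((0.2514422535896301, -0.669653058052063), (1.231166124343872, 0.6975325345993042), 89.95806884765625)
rack pts 1868
((0.6225531101226807, 0.2830060124397278), (0.3391619622707367, 0.1597742885351181), 21.333810806274414) [0.21977475 0.24719142 0.25592764]
side yellow 1914 zmax [-0.00084095  0.02832223  0.05384895  0.05825687]
rim rect (0.4735886752605438, -0.17514774203300476) (0.06352636218070984, 0.10120290517807007) 10.734548568725586
all rect ((0.4837952256202698, -0.14837326109409332), (0.09405923634767532, 0.19620351493358612), 10.138696670532227)
rack pts 2043
((0.7537912130355835, 0.7509828805923462), (1.163873314857483, 0.28507423400878906), 71.72457885742188) [0.21658723 0.23869107 0.25313006]
```

The top view shows the yellow bin at (392,240), its back facing left towards the rack. The rack panel runs from (175,115) to (215,235), with the free place near (205,177) between the blue bins. The side view agrees: bin at (335,327), free place near (272,125).

The bin rim rectangle measures 62x102 mm, as expected, which puts its origin at about (0.4756, -0.1887) with yaw 100.5°. Next I fit the panel more exactly.

```bash
python3 - <<'E'
from h import *
for n in("top","side"):
    p=dict(np.load(n+"0.npz",allow_pickle=True)); w=cloud(p)
    L=np.array([.619,.295]); a=np.radians(111.3)
    for it in range(4):
        ex=np.array([np.cos(a),np.sin(a)]); ey=np.array([-ex[1],ex[0]])
        d=w[...,:2]-L; X=d@ex; Y=d@ey; Z=w[...,2]
        m=(abs(Y)<.08)&(abs(X)<.03)&(Z>.222)&(Z<.246)
        if m.sum()<10: print("few",m.sum()); break
        A=np.c_[Y[m],Z[m]-.23,np.ones(m.sum())]; c=np.linalg.lstsq(A,X[m],rcond=None)[0]
        r=X[m]-A@c
        print(n,m.sum(),"slopeY %.4f slopeZ %.3f off %.4f std %.4f med %.4f"%(*c,r.std(),np.median(X[m])),"yaw",np.degrees(a))
        a-=np.arctan(c[0]); L=L+ex*c[2]
    print("L",L,"yaw",np.degrees(a))
    for z in np.arange(.18,.262,.004):
        m=(abs(Y)<.08)&(abs(X)<.04)&(abs(Z-z)<.002)
        if m.sum()>3: print("  z%.3f n%d X med %.1f min %.1f mm"%(z,m.sum(),1e3*np.median(X[m]),1e3*X[m].min()))
    hsv=cv2.cvtColor(p["color"],cv2.COLOR_RGB2HSV)
    b=(hsv[...,0]>105)&(hsv[...,0]<128)&(hsv[...,1]>140)&(Z>.14)&(abs(Y)<.2)&(X<.01)&(X>-.15)
    for s in(1,-1):
        q=b&(Y*s>0); print("blue",s,q.sum(),"Y",np.percentile(Y[q],[1,99]),"X",np.percentile(X[q],[1,99]),"ztop",np.percentile(Z[q],99))
E
```

```text
top 165 slopeY -0.0029 slopeZ 0.005 off 0.0023 std 0.0003 med 0.0023 yaw 111.3
top 165 slopeY -0.0000 slopeZ 0.005 off 0.0000 std 0.0003 med -0.0000 yaw 111.46381983331277
top 165 slopeY -0.0000 slopeZ 0.005 off 0.0000 std 0.0003 med -0.0000 yaw 111.46382913963991
top 165 slopeY -0.0000 slopeZ 0.005 off 0.0000 std 0.0003 med -0.0000 yaw 111.4638291401686
L [0.61816121 0.29715138] yaw 111.46382914016863
  z0.196 n25 X med -0.1 min -1.9 mm
  z0.200 n57 X med -1.3 min -7.7 mm
  z0.204 n47 X med -6.4 min -7.4 mm
  z0.208 n55 X med -1.0 min -8.0 mm
  z0.212 n92 X med -5.4 min -7.6 mm
  z0.216 n30 X med -0.1 min -7.6 mm
  z0.220 n22 X med -0.1 min -0.7 mm
  z0.224 n28 X med -0.1 min -0.6 mm
  z0.228 n26 X med 0.2 min -0.6 mm
  z0.232 n24 X med -0.0 min -1.0 mm
  z0.236 n29 X med 0.0 min -0.5 mm
  z0.240 n27 X med 0.1 min -0.6 mm
  z0.244 n31 X med -0.0 min -0.6 mm
  z0.248 n28 X med 0.0 min -0.9 mm
  z0.252 n168 X med 5.1 min -0.5 mm
  z0.256 n221 X med 5.8 min -0.5 mm
blue 1 587 Y [0.09227478 0.15379566] X [-1.22236469e-01 -3.46612557e-05] ztop 0.21910624094244524
blue -1 895 Y [-0.150967
[... 678 characters left out ...]
ed -7.1 min -10.0 mm
  z0.204 n62 X med -7.1 min -9.6 mm
  z0.208 n112 X med -5.2 min -9.4 mm
  z0.212 n87 X med -0.8 min -9.6 mm
  z0.216 n61 X med -0.1 min -2.6 mm
  z0.220 n67 X med 0.2 min -3.7 mm
  z0.224 n59 X med 0.0 min -2.2 mm
  z0.228 n57 X med 0.1 min -2.8 mm
  z0.232 n69 X med -0.3 min -3.2 mm
  z0.236 n66 X med 0.0 min -2.8 mm
  z0.240 n58 X med 0.1 min -2.7 mm
  z0.244 n63 X med 0.0 min -2.8 mm
  z0.248 n70 X med 0.2 min -2.4 mm
  z0.252 n178 X med 4.7 min -2.1 mm
  z0.256 n8 X med 1.1 min -2.3 mm
blue 1 1347 Y [0.09124248 0.15400027] X [-0.12252698 -0.00721797] ztop 0.2152514097654761
blue -1 1144 Y [-0.15381012 -0.08875196] X [-0.12334516 -0.00717786] ztop 0.21461654827315516
```

>>> {"api": "move_arm", "payload": {
  "offset": [
    [0, 0, 0]
  ],
  "twist": [
    [0, 0, 0.15]
  ],
  "grip": [1]
}}

```text
time: 2.0
ee_pos: [0.2059, 0.51, 0.2533]
tcp_rot: [-180.0, -0.0, 149.4]
wrist_force: [1.6, 0.5, 0.4]
opening: 0.0853
grasp_force: 0.0
```

>>> {"api": "move_arm", "payload": {
  "offset": [
    [0, 0, 0],
    [0, 0, 0],
    [0, 0, 0],
    [0, 0, 0],
    [0, 0, 0]
  ],
  "twist": [
    [0, 0, 0.142],
    [0, 0, 0.142],
    [0, 0, 0.142],
    [0, 0, 0.142],
    [0, 0, 0.142]
  ],
  "grip": [1, 1, 1, 1, 1]
}}

```text
time: 2.5
ee_pos: [0.206, 0.51, 0.2533]
tcp_rot: [180.0, -0.0, 108.4]
wrist_force: [0.3, -0.2, 0.1]
opening: 0.0856
grasp_force: 0.0
```

>>> {"api": "move_arm", "payload": {
  "offset": [
    [0, 0, 0],
    [-4.7, 0.9, 0],
    [-4.7, 0.9, 0],
    [-4.7, 0.9, 0],
    [-4.7, 0.9, 0]
  ],
  "twist": [
    [0, 0, 0.142],
    [0, 0, 0],
    [0, 0, 0],
    [0, 0, 0],
    [0, 0, 0]
  ],
  "grip": [1, 1, 1, 1, 1]
}}

```text
time: 3.0
ee_pos: [0.2761, 0.3302, 0.2532]
tcp_rot: [180.0, -0.0, 100.6]
wrist_force: [1.0, -0.1, 0.4]
opening: 0.0852
grasp_force: 0.0
```

>>> {"api": "move_arm", "payload": {
  "offset": [
    [-4.7, 0.9, 0],
    [-4.7, 0.9, 0],
    [-4.7, 0.9, 0],
    [-4.7, 0.9, 0],
    [-4.7, 0.9, 0]
  ],
  "twist": [
    [0, 0, 0],
    [0, 0, 0],
    [0, 0, 0],
    [0, 0, 0],
    [0, 0, 0]
  ],
  "grip": [1, 1, 1, 1, 1]
}}

```text
time: 3.5
ee_pos: [0.3636, 0.1073, 0.2536]
tcp_rot: [179.9, -0.0, 100.6]
wrist_force: [0.6, 0.6, -0.3]
opening: 0.0852
grasp_force: 0.0
```

>>> {"api": "move_arm", "payload": {
  "offset": [
    [-4.7, 0.9, 0],
    [-4.7, 0.9, 0],
    [-4.7, 0.9, 0],
    [-4.7, 0.9, 0],
    [0, 0, 0]
  ],
  "twist": [
    [0, 0, 0],
    [0, 0, 0],
    [0, 0, 0],
    [0, 0, 0],
    [0, 0, 0]
  ],
  "grip": [1, 1, 1, 1, 1]
}}

```text
time: 4.0
ee_pos: [0.4343, -0.0734, 0.2526]
tcp_rot: [-180.0, 0.0, 100.3]
wrist_force: [-1.5, 1.6, -0.3]
opening: 0.0851
grasp_force: 0.0
```

>>> {"api": "move_arm", "payload": {
  "offset": [
    [-4.0, 0.6, 0],
    [-4.0, 0.6, 0],
    [-4.1, 0.7, 0],
    [0, 0, 4],
    [0, 0, 4]
  ],
  "twist": [
    [0, 0, 0],
    [0, 0, 0],
    [0, 0, 0],
    [0, 0, 0],
    [0, 0, 0]
  ],
  "grip": [1, 1, 1, 1, 1]
}}

```text
time: 4.5
ee_pos: [0.4751, -0.1854, 0.1729]
tcp_rot: [179.9, 0.1, 100.5]
wrist_force: [-1.0, -0.1, -0.5]
opening: 0.0855
grasp_force: 0.0
```

>>> {"api": "move_arm", "payload": {
  "offset": [
    [0, 0, 3.5],
    [0, 0, 0]
  ],
  "twist": [
    [0, 0, 0],
    [0, 0, 0]
  ],
  "grip": [1, 1]
}}

```text
time: 4.7
ee_pos: [0.472, -0.1832, 0.1337]
tcp_rot: [-179.6, -0.2, 100.6]
wrist_force: [-0.1, 0.4, 0.3]
opening: 0.0854
grasp_force: 0.0
```

```bash
python3 - <<'E'
from h import *
p=viewer.camera("side"); cv2.imwrite("pics/s1.png",cv2.resize(p["color"][220:400,220:480,::-1],None,fx=3,fy=3))
o=bot.get_obs(); print(o["ee_pos"],o["tcp_rot"])
w=cloud(p);hsv=cv2.cvtColor(p["color"],cv2.COLOR_RGB2HSV)
y=(hsv[...,0]>18)&(hsv[...,0]<34)&(hsv[...,1]>120)&(w[...,2]>.048)&(w[...,2]<.064)
print(y.sum(),cv2.minAreaRect(w[y][:,:2].astype(np.float32)))
E
```

```text
[ 0.47315094 -0.18359482  0.13700672] [-1.79817206e+02 -1.18718876e-01  1.00624059e+02]
357 ((0.581882119178772, -0.1917407065629959), (0.10594199597835541, 0.3015306293964386), 83.16602325439453)
```

View pics/s1.png

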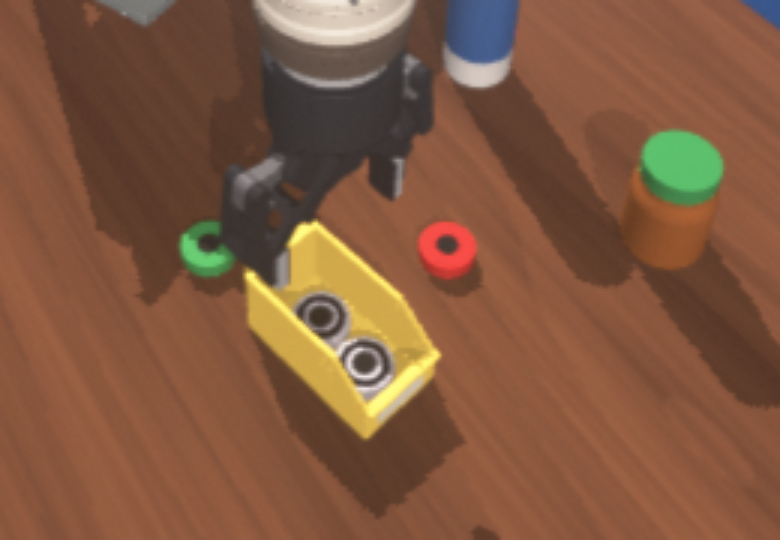

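>>> {"api": "move_arm", "payload": {
  "offset": [
    [0, 0, 0],
    [0, 0, 0]
  ],
  "twist": [
    [0, 0, 0],
    [0, 0, 0]
  ],
  "grip": [1, 1]
}}

```text
time: 4.95
ee_pos: [0.4753, -0.1846, 0.1409]
tcp_rot: [179.8, 0.1, 100.6]
wrist_force: [0.1, -0.2, 0.3]
opening: 0.0854
grasp_force: 0.0
```

The open fingers straddle the bin's side walls, with the near finger at crop (255,230) and the far one at (390,150). The ring look-alikes at (208,248) and (447,250) are clear of them. I'll shift 4 mm and go down.

>>> {"api": "move_arm", "payload": {
  "offset": [
    [-0.4, 0, 2],
    [0, 0, 3],
    [0, 0, 3],
    [0, 0, 2],
    [0, 0, 0]
  ],
  "twist": [
    [0, 0, 0],
    [0, 0, 0],
    [0, 0, 0],
    [0, 0, 0],
    [0, 0, 0]
  ],
  "grip": [1, 1, 1, 1, 1]
}}

```text
time: 5.45
ee_pos: [0.4744, -0.1881, 0.0372]
tcp_rot: [-179.9, -0.1, 100.6]
wrist_force: [0.1, -0.0, -0.3]
opening: 0.0853
grasp_force: 0.0
```

>>> {"api": "move_arm", "payload": {
  "offset": [
    [0, 0, 0],
    [0, 0, 0],
    [0, 0, 0],
    [0, 0, 0],
    [0, 0, 0]
  ],
  "twist": [
    [0, 0, 0],
    [0, 0, 0],
    [0, 0, 0],
    [0, 0, 0],
    [0, 0, 0]
  ],
  "grip": [1, 1, 0.6, 0.5, 0.4],
  "force": 30
}}

```text
time: 5.95
ee_pos: [0.4756, -0.1887, 0.0396]
tcp_rot: [179.9, 0.1, 100.6]
wrist_force: [-0.6, 0.1, 6.1]
opening: 0.0615
grasp_force: 33.3
```

>>> {"api": "move_arm", "payload": {
  "offset": [
    [0, 0, 0],
    [0, 0, 0],
    [0, 0, 0],
    [0, 0, 0],
    [0, 0, 0]
  ],
  "twist": [
    [0, 0, 0],
    [0, 0, 0],
    [0, 0, 0],
    [0, 0, 0],
    [0, 0, 0]
  ],
  "grip": [0.4, 0.4, 0.4, 0.4, 0.4],
  "force": 30
}}

```text
time: 6.45
ee_pos: [0.4757, -0.1887, 0.0396]
tcp_rot: [179.9, 0.1, 100.6]
wrist_force: [0.6, 0.2, 5.8]
opening: 0.0617
grasp_force: 33.3
```

>>> {"api": "move_arm", "payload": {
  "offset": [
    [0, 0, -1],
    [0, 0, -2],
    [0, 0, -3],
    [0, 0, -3],
    [0, 0, -3]
  ],
  "twist": [
    [0, 0, 0],
    [0, 0, 0],
    [0, 0, 0],
    [0, 0, 0],
    [0, 0, 0]
  ],
  "grip": [0.4, 0.4, 0.4, 0.4, 0.4]
}}

```text
time: 6.95
ee_pos: [0.4747, -0.1883, 0.1599]
tcp_rot: [-180.0, -0.0, 100.6]
wrist_force: [0.2, 0.5, -3.7]
opening: 0.0614
grasp_force: 33.9
```

>>> {"api": "move_arm", "payload": {
  "offset": [
    [0, 0, -3],
    [0, 0, -3],
    [0, 0, -3],
    [0, 0, 0],
    [0, 0, 0]
  ],
  "twist": [
    [0, 0, 0],
    [0, 0, 0],
    [0, 0, 0],
    [0, 0, 0],
    [0, 0, 0]
  ],
  "grip": [0.4, 0.4, 0.4, 0.4, 0.4]
}}

```text
time: 7.45
ee_pos: [0.4751, -0.1885, 0.2485]
tcp_rot: [180.0, 0.0, 100.6]
wrist_force: [-0.0, -0.8, -3.7]
opening: 0.062
grasp_force: 34.3
```

>>> {"api": "move_arm", "payload": {
  "offset": [
    [0, 0, 0],
    [0, 0, 0]
  ],
  "twist": [
    [0, 0, 0],
    [0, 0, 0]
  ],
  "grip": [0.4, 0.4]
}}

```text
time: 7.65
ee_pos: [0.4745, -0.1883, 0.2468]
tcp_rot: [-179.9, -0.1, 100.6]
wrist_force: [-0.1, 0.3, -2.7]
opening: 0.0615
grasp_force: 34.3
```

```bash
python3 - <<'E'
from h import *
p=viewer.camera("side"); q=viewer.camera("top"); o=bot.get_obs(); print(o["ee_pos"],o["tcp_rot"],o["wrist_force"],o["torque"])
cv2.imwrite("pics/s2.png",cv2.resize(p["color"][140:340,220:480,::-1],None,fx=3,fy=3))
for r in (p,q):
    w=cloud(r);hsv=cv2.cvtColor(r["color"],cv2.COLOR_RGB2HSV)
    y=(hsv[...,0]>20)&(hsv[...,0]<33)&(hsv[...,1]>140)&(abs(w[...,0]-.475)<.09)&(abs(w[...,1]+.189)<.09)&(w[...,2]>.12)
    P=w[y]; print(len(P),np.percentile(P[:,2],[1,50,95,99]))
    ex=np.array([np.cos(np.radians(100.6)),np.sin(np.radians(100.6))]);ey=np.array([-ex[1],ex[0]])
    X=(P[:,:2]-o["ee_pos"][:2])@ex;Y=(P[:,:2]-o["ee_pos"][:2])@ey
    print("X",np.percentile(X,[.5,99.5]),X.min(),X.max(),"Y",np.percentile(Y,[.5,99.5]))
    for lo,hi in((-.02,0),(0,.02),(.02,.04),(.04,.055),(.056,.066)):
        m=(X>lo)&(X<hi); print(lo,m.sum(),P[m,2].max() if m.any() else None)
    t=P[(X>-.02)&(X<.066)]; m=P[:,2]>P[:,2].max()-.01
    print(cv2.minAreaRect(P[m][:,:2].astype(np.float32)))
    for nm in ("lip","grip"):
        for k in finder.pinpoint(r,nm)[:1]: print(nm,k["p"],world(r,*k["position"]),onplane(r,*k["position"],o["ee_pos"][2]+(.0038 if nm=="lip" else 0)))
E
```

```text
[ 0.47463613 -0.18829408  0.24722607] [-1.79912549e+02 -5.45105103e-02  1.00601104e+02] [-0.08738771 -1.13866638 -2.98927007] [-0.04290828 -0.00514768  0.03715512]
1603 [0.20847276 0.23283547 0.26114931 0.26532473]
X [-0.05952156  0.05234404] -0.060397906248623644 0.06404934867866786 Y [-0.03116747  0.0315217 ]
-0.02 372 0.30757672983783985
0 265 0.33382200667462386
0.02 107 0.25068495721389233
0.04 47 0.23916692070659007
0.056 4 0.26532728338572176
((0.4164385497570038, -0.1913689821958542), (0.0, 0.0), 0.0)
lip 0.57 [ 0.42138233 -0.2002349   0.33217997] [ 0.46084653 -0.12953579  0.25102607]
grip 0.61 [ 0.48871164 -0.17276991  0.22144436] [ 0.4755157  -0.19185885  0.24722607]
466 [0.20891109 0.2543204  0.26853667 0.36076038]
X [-0.00317388  0.0627176 ] -0.004019208350812382 0.0630925349526061 Y [-0.03060652  0.03250381]
-0.02 13 0.21360387903551958
0 115 0.30112818627012417
0.02 148 0.3645200434961938
0.04 95 0.2700603813290021
0.056 86 0.26918234953581155
((0.4693368077278137, -0.15659068524837494), (0.041375670582056046, 0.004509653430432081), 9.891095161437988)
lip 0.85 [ 0.46778155 -0.12752697  0.26481438] [ 0.46805287 -0.12993588  0.25102607]
grip 0.92 [ 0.46651813 -0.15275951  0.38867192] [ 0.4695406  -0.18701684  0.24722607]
```

View pics/s2.png

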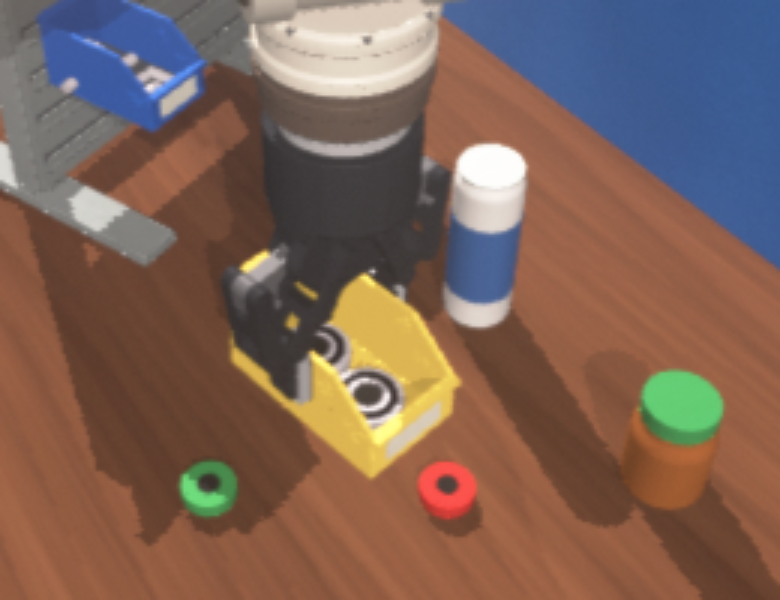

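The bin is held level, and both bearings are still in it, at crop (325,345) and (368,395). Next I rotate 10.9° and go to a point in front of the free place.

>>> {"api": "move_arm", "payload": {
  "offset": [
    [0, 0, 0],
    [1, 2, 0],
    [2, 3, 0],
    [2.4, 3.5, 0],
    [2.4, 3.5, 0]
  ],
  "twist": [
    [0, 0, -0.095],
    [0, 0, -0.095],
    [0, 0, 0],
    [0, 0, 0],
    [0, 0, 0]
  ],
  "grip": [0.4, 0.4, 0.4, 0.4, 0.4]
}}

```text
time: 8.45
ee_pos: [0.5603, -0.0723, 0.2484]
tcp_rot: [180.0, 0.0, 111.4]
wrist_force: [0.4, -0.5, -3.2]
opening: 0.0618
grasp_force: 34.2
```

>>> {"api": "move_arm", "payload": {
  "offset": [
    [2.4, 3.5, 0],
    [2.4, 3.5, 0],
    [2.4, 3.5, 0],
    [2.4, 3.5, 0],
    [2, 3, 0]
  ],
  "twist": [
    [0, 0, 0],
    [0, 0, 0],
    [0, 0, 0],
    [0, 0, 0],
    [0, 0, 0]
  ],
  "grip": [0.4, 0.4, 0.4, 0.4, 0.4]
}}

```text
time: 8.95
ee_pos: [0.6761, 0.0989, 0.2478]
tcp_rot: [-180.0, -0.0, 111.5]
wrist_force: [0.3, 0.0, -1.4]
opening: 0.0615
grasp_force: 34.2
```

>>> {"api": "move_arm", "payload": {
  "offset": [
    [0.5, 1, 0],
    [0, 0, 0],
    [0, 0, 0],
    [0, 0, 0]
  ],
  "twist": [
    [0, 0, 0],
    [0, 0, 0],
    [0, 0, 0],
    [0, 0, 0]
  ],
  "grip": [0.4, 0.4, 0.4, 0.4]
}}

```text
time: 9.35
ee_pos: [0.6824, 0.1042, 0.2486]
tcp_rot: [-180.0, 0.0, 111.4]
wrist_force: [0.0, 0.4, -2.5]
opening: 0.0618
grasp_force: 34.4
```

```bash
cat > e.py <<'E'
from h import *
def err():
    o=bot.get_obs(); a=np.radians(111.5); ex=np.array([np.cos(a),np.sin(a)]); ey=np.array([-ex[1],ex[0]])
    d=o["ee_pos"][:2]-np.array([.618,.2976])
    print("t",o["time"],"tcp",o["ee_pos"],"rot",o["tcp_rot"],"lip back to sheet mm",1e3*(-d@ex-.0635),"Y mm",1e3*d@ey,"lipz",o["ee_pos"][2]+.0054)
    print("F rack", o["wrist_force"][:2]@ex,o["wrist_force"][:2]@ey,o["wrist_force"][2],"T",o["torque"],"qd",np.abs(o["qd"]).max())
E
python3 -c "from e import *;err()"
```

```text
t 9.35 tcp [0.68239475 0.10421049 0.24858978] rot [-1.79998610e+02  9.47738336e-03  1.11434851e+02] lip back to sheet mm 140.03375216304113 Y mm 10.96348840546193 lipz 0.2539897764786733
F rack 0.3932016642961274 -0.16419962866507773 -2.4534583606479616 T [-0.00307418 -0.03560296  0.03302911] qd 0.5082164237830411
```

>>> {"api": "move_arm", "payload": {
  "offset": [
    [1, 0.6, 0.5],
    [3, 0.5, 0.5],
    [3, 0, 0.4],
    [3, 0, 0],
    [2, 0, 0]
  ],
  "twist": [
    [0, 0, 0],
    [0, 0, 0],
    [0, 0, 0],
    [0, 0, 0],
    [0, 0, 0]
  ],
  "grip": [0.4, 0.4, 0.4, 0.4, 0.4]
}}

```text
time: 9.85
ee_pos: [0.648, 0.2226, 0.2342]
tcp_rot: [-180.0, -0.0, 111.5]
wrist_force: [0.4, 0.3, -3.1]
opening: 0.0614
grasp_force: 34.4
```

>>> {"api": "move_arm", "payload": {
  "offset": [
    [0, 0, 0],
    [0, 0, 0],
    [0, 0, 0],
    [0, 0, 0]
  ],
  "twist": [
    [0, 0, 0],
    [0, 0, 0],
    [0, 0, 0],
    [0, 0, 0]
  ],
  "grip": [0.4, 0.4, 0.4, 0.4]
}}

```text
time: 10.25
ee_pos: [0.6494, 0.2199, 0.2343]
tcp_rot: [180.0, 0.0, 111.4]
wrist_force: [0.2, -0.1, -3.4]
opening: 0.0617
grasp_force: 34.4
```

```bash
python3 - <<'E'
from e import *
err()
q=viewer.camera("top"); cv2.imwrite("pics/t3.png",cv2.resize(q["color"][90:270,130:330,::-1],None,fx=3.3,fy=3.3,interpolation=cv2.INTER_CUBIC))
# bin rim/lip X relative to the sheet, seen by the same camera
w=cloud(q);hsv=cv2.cvtColor(q["color"],cv2.COLOR_RGB2HSV)
a=np.radians(111.5);ex=np.array([np.cos(a),np.sin(a)]);ey=np.array([-ex[1],ex[0]])
d=w[...,:2]-np.array([.618,.2976]);X=d@ex;Y=d@ey;Z=w[...,2]
y=(hsv[...,0]>20)&(hsv[...,0]<33)&(hsv[...,1]>120)&(abs(Y)<.06)&(X>-.2)&(X<.03)&(Z>.235)&(Z<.262)
print(y.sum(),"X max",np.percentile(X[y],[90,99,100]),"Y",np.percentile(Y[y],[1,99]),"Z",np.percentile(Z[y],[50,95]))
m=(abs(Y)<.08)&(abs(X)<.006)&(Z>.235)&(Z<.25)&(hsv[...,1]<90);print("sheet top-cam",m.sum(),np.median(X[m]))
E
```

```text
t 10.25 tcp [0.64943088 0.21985524 0.234293  ] rot [1.79997775e+02 9.49706312e-03 1.11412393e+02] lip back to sheet mm 20.354545740307692 Y mm -0.7502954552931129 lipz 0.23969299793865298
F rack -0.1570366753863689 -0.20195469385109893 -3.4196702971446253 T [-0.04025967 -0.01933806 -0.07831362] qd 0.1372164305472585
73 X max [-0.09823612 -0.08340837 -0.08151697] Y [-0.03131118  0.03493826] Z [0.24273347 0.25399116]
sheet top-cam 0 nan
  return _methods._mean(a, axis=axis, dtype=dtype,
  ret = ret.dtype.type(ret / rcount)
```

View pics/t3.png

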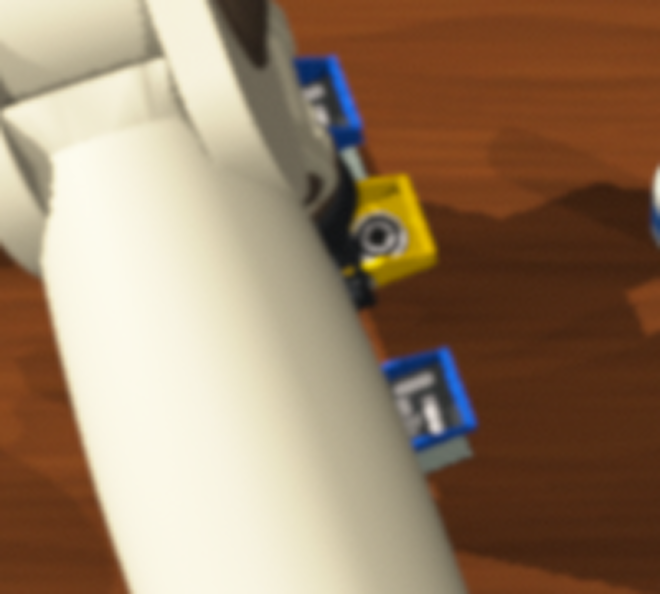

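The arm hides the rack panel from the top camera. The yellow bin is at crop (390,235), midway between the blue bins at (330,100) and (430,400). I'll now feel for the sheet slowly.

>>> {"api": "move_arm", "payload": {
  "offset": [
    [0.5, 0, 0.4],
    [0.5, 0, 0.4],
    [0.4, 0, 0],
    [0, 0, 0],
    [0, 0, 0]
  ],
  "twist": [
    [0, 0, 0],
    [0, 0, 0],
    [0, 0, 0],
    [0, 0, 0],
    [0, 0, 0]
  ],
  "grip": [0.4, 0.4, 0.4, 0.4, 0.4]
}}

```text
time: 10.8
ee_pos: [0.6439, 0.2341, 0.2264]
tcp_rot: [180.0, 0.0, 111.5]
wrist_force: [0.1, -0.5, -2.4]
opening: 0.0618
grasp_force: 34.4
```

>>> {"api": "move_arm", "payload": {
  "offset": [
    [0.1, 0, 0],
    [0.1, 0, 0],
    [0, 0, 0],
    [0, 0, 0]
  ],
  "twist": [
    [0, 0, 0],
    [0, 0, 0],
    [0, 0, 0],
    [0, 0, 0]
  ],
  "grip": [0.4, 0.4, 0.4, 0.4]
}}

```text
time: 11.2
ee_pos: [0.6432, 0.2357, 0.2263]
tcp_rot: [180.0, 0.0, 111.5]
wrist_force: [-0.9, -0.5, -2.7]
opening: 0.062
grasp_force: 34.4
```

```bash
python3 -c "from e import *;err()"
```

```text
t 11.2 tcp [0.6432105  0.2356718  0.22630525] rot [1.79999395e+02 1.33128138e-03 1.11485508e+02] lip back to sheet mm 3.358764746926507 Y mm -0.7595312311261395 lipz 0.2317052514363149
F rack -0.10757999908392052 1.0149009496869699 -2.6911418076248643 T [-0.01214449  0.02518318  0.06195732] qd 0.06627824592463123
```

>>> {"api": "move_arm", "payload": {
  "offset": [
    [0.1, 0, 0],
    [0, 0, 0],
    [0, 0, 0]
  ],
  "twist": [
    [0, 0, 0],
    [0, 0, 0],
    [0, 0, 0]
  ],
  "grip": [0.4, 0.4, 0.4]
}}

```text
time: 11.5
ee_pos: [0.6428, 0.2366, 0.2263]
tcp_rot: [180.0, 0.0, 111.5]
wrist_force: [-0.3, 0.6, -3.4]
opening: 0.0617
grasp_force: 34.4
```

>>> {"api": "move_arm", "payload": {
  "offset": [
    [0.1, 0, 0],
    [0, 0, 0],
    [0, 0, 0]
  ],
  "twist": [
    [0, 0, 0],
    [0, 0, 0],
    [0, 0, 0]
  ],
  "grip": [0.4, 0.4, 0.4]
}}

```text
time: 11.8
ee_pos: [0.6425, 0.2376, 0.2263]
tcp_rot: [-180.0, 0.0, 111.5]
wrist_force: [0.7, -0.1, -3.5]
opening: 0.0618
grasp_force: 34.4
```

>>> {"api": "move_arm", "payload": {
  "offset": [
    [0.05, 0, 0],
    [0, 0, 0],
    [0, 0, 0]
  ],
  "twist": [
    [0, 0, 0],
    [0, 0, 0],
    [0, 0, 0]
  ],
  "grip": [0.4, 0.4, 0.4]
}}

```text
time: 12.1
ee_pos: [0.6423, 0.238, 0.2263]
tcp_rot: [180.0, 0.0, 111.5]
wrist_force: [0.8, 0.0, -2.7]
opening: 0.0619
grasp_force: 34.4
```

>>> {"api": "move_arm", "payload": {
  "offset": [
    [0.05, 0, 0],
    [0, 0, 0],
    [0, 0, 0]
  ],
  "twist": [
    [0, 0, 0],
    [0, 0, 0],
    [0, 0, 0]
  ],
  "grip": [0.4, 0.4, 0.4]
}}

```text
time: 12.4
ee_pos: [0.6421, 0.2385, 0.2263]
tcp_rot: [180.0, -0.0, 111.5]
wrist_force: [1.0, 0.0, -2.9]
opening: 0.0618
grasp_force: 34.4
```

>>> {"api": "move_arm", "payload": {
  "offset": [
    [0.05, 0, 0],
    [0, 0, 0],
    [0, 0, 0]
  ],
  "twist": [
    [0, 0, 0],
    [0, 0, 0],
    [0, 0, 0]
  ],
  "grip": [0.4, 0.4, 0.4]
}}

```text
time: 12.7
ee_pos: [0.6419, 0.239, 0.2263]
tcp_rot: [-180.0, 0.0, 111.5]
wrist_force: [0.2, 0.0, -3.5]
opening: 0.0617
grasp_force: 34.4
```

>>> {"api": "move_arm", "payload": {
  "offset": [
    [0.05, 0, 0],
    [0, 0, 0],
    [0, 0, 0]
  ],
  "twist": [
    [0, 0, 0],
    [0, 0, 0],
    [0, 0, 0]
  ],
  "grip": [0.4, 0.4, 0.4]
}}

```text
time: 13.0
ee_pos: [0.6417, 0.2394, 0.2263]
tcp_rot: [-180.0, 0.0, 111.5]
wrist_force: [0.6, 0.1, -2.7]
opening: 0.0616
grasp_force: 34.4
```

>>> {"api": "move_arm", "payload": {
  "offset": [
    [0.05, 0, 0],
    [0, 0, 0],
    [0, 0, 0]
  ],
  "twist": [
    [0, 0, 0],
    [0, 0, 0],
    [0, 0, 0]
  ],
  "grip": [0.4, 0.4, 0.4]
}}

```text
time: 13.3
ee_pos: [0.6416, 0.2397, 0.2263]
tcp_rot: [-180.0, 0.0, 111.5]
wrist_force: [0.5, -1.5, -3.2]
opening: 0.0617
grasp_force: 34.4
```

>>> {"api": "move_arm", "payload": {
  "offset": [
    [0.05, 0, 0],
    [0, 0, 0],
    [0, 0, 0]
  ],
  "twist": [
    [0, 0, 0],
    [0, 0, 0],
    [0, 0, 0]
  ],
  "grip": [0.4, 0.4, 0.4]
}}

```text
time: 13.6
ee_pos: [0.6416, 0.2397, 0.2263]
tcp_rot: [180.0, 0.1, 111.5]
wrist_force: [1.0, -5.0, -2.4]
opening: 0.0616
grasp_force: 34.4
```

>>> {"api": "move_arm", "payload": {
  "offset": [
    [0.05, 0, 0],
    [0, 0, 0],
    [0, 0, 0]
  ],
  "twist": [
    [0, 0, 0],
    [0, 0, 0],
    [0, 0, 0]
  ],
  "grip": [0.4, 0.4, 0.4]
}}

```text
time: 13.9
ee_pos: [0.6416, 0.2397, 0.2263]
tcp_rot: [180.0, 0.1, 111.4]
wrist_force: [1.7, -6.8, -2.4]
opening: 0.0617
grasp_force: 34.4
```

```bash
python3 -c "from e import *;err()"
```

```text
t 13.9 tcp [0.6415767  0.2397247  0.22634987] rot [1.79998835e+02 1.05311224e-01 1.11437004e+02] lip back to sheet mm -1.0109112291612488 Y mm -0.7248061609116583 lipz 0.23174986890218194
F rack -6.977878363127454 0.9553932278420003 -2.379778833531016 T [-1.21818347 -0.43223361  0.19365907] qd 0.09250337960399284
```

Felt the sheet at 7 N, within 1 mm of where the camera fit put it. I'll back off to leave about 0.4 mm clearance, then lower.

>>> {"api": "move_arm", "payload": {
  "offset": [
    [-0.15, 0, 0],
    [0, 0, 0],
    [0, 0, 0.3],
    [0, 0, 0.3],
    [0, 0, 0.3]
  ],
  "twist": [
    [0, 0, 0],
    [0, 0, 0],
    [0, 0, 0],
    [0, 0, 0],
    [0, 0, 0]
  ],
  "grip": [0.4, 0.4, 0.4, 0.4, 0.4]
}}

```text
time: 14.4
ee_pos: [0.6416, 0.2396, 0.2168]
tcp_rot: [-180.0, -0.0, 111.5]
wrist_force: [-0.3, -0.1, -2.8]
opening: 0.0616
grasp_force: 34.5
```

>>> {"api": "move_arm", "payload": {
  "offset": [
    [0, 0, 0.3],
    [0, 0, 0.1],
    [0, 0, 0.1],
    [0, 0, 0.1],
    [0, 0, 0]
  ],
  "twist": [
    [0, 0, 0],
    [0, 0, 0],
    [0, 0, 0],
    [0, 0, 0],
    [0, 0, 0]
  ],
  "grip": [0.4, 0.4, 0.4, 0.4, 0.4]
}}

```text
time: 14.9
ee_pos: [0.6417, 0.2394, 0.2112]
tcp_rot: [-180.0, -0.0, 111.5]
wrist_force: [-0.4, 0.3, -3.0]
opening: 0.0621
grasp_force: 34.5
```

```bash
python3 -c "from e import *;err()"
```

```text
t 14.9 tcp [0.64173565 0.23942903 0.21120189] rot [-1.79997126e+02 -2.49683791e-03  1.11484178e+02] lip back to sheet mm -0.6775642905387791 Y mm -0.7643322916759026 lipz 0.21660188786001622
F rack 0.442395355815663 0.26603171868035164 -3.047944726401335 T [ 0.01220083  0.04597477 -0.00248723] qd 0.31274699092959096
```

>>> {"api": "move_arm", "payload": {
  "offset": [
    [0, 0, 0.1],
    [0, 0, 0.1],
    [0, 0, 0]
  ],
  "twist": [
    [0, 0, 0],
    [0, 0, 0],
    [0, 0, 0]
  ],
  "grip": [0.4, 0.4, 0.4]
}}

```text
time: 15.2
ee_pos: [0.6417, 0.2394, 0.2091]
tcp_rot: [-180.0, 0.0, 111.5]
wrist_force: [-0.3, -0.1, -2.7]
opening: 0.0618
grasp_force: 34.5
```

>>> {"api": "move_arm", "payload": {
  "offset": [
    [0, 0, 0.1],
    [0, 0, 0.05],
    [0, 0, 0]
  ],
  "twist": [
    [0, 0, 0],
    [0, 0, 0],
    [0, 0, 0]
  ],
  "grip": [0.4, 0.4, 0.4]
}}

```text
time: 15.5
ee_pos: [0.6417, 0.2394, 0.2077]
tcp_rot: [-180.0, 0.0, 111.5]
wrist_force: [-0.7, -0.5, -2.8]
opening: 0.0615
grasp_force: 34.5
```

>>> {"api": "move_arm", "payload": {
  "offset": [
    [0, 0, 0.1],
    [0, 0, 0.05],
    [0, 0, 0]
  ],
  "twist": [
    [0, 0, 0],
    [0, 0, 0],
    [0, 0, 0]
  ],
  "grip": [0.4, 0.4, 0.4]
}}

```text
time: 15.8
ee_pos: [0.6417, 0.2394, 0.2061]
tcp_rot: [-180.0, -0.0, 111.5]
wrist_force: [-0.3, -0.2, -3.7]
opening: 0.0618
grasp_force: 34.5
```

>>> {"api": "move_arm", "payload": {
  "offset": [
    [0, 0, 0.1],
    [0, 0, 0.05],
    [0, 0, 0]
  ],
  "twist": [
    [0, 0, 0],
    [0, 0, 0],
    [0, 0, 0]
  ],
  "grip": [0.4, 0.4, 0.4]
}}

```text
time: 16.1
ee_pos: [0.6417, 0.2394, 0.2047]
tcp_rot: [-180.0, -0.0, 111.5]
wrist_force: [-0.8, 0.2, -2.5]
opening: 0.0618
grasp_force: 34.5
```

>>> {"api": "move_arm", "payload": {
  "offset": [
    [0, 0, 0.1],
    [0, 0, 0.05],
    [0, 0, 0]
  ],
  "twist": [
    [0, 0, 0],
    [0, 0, 0],
    [0, 0, 0]
  ],
  "grip": [0.4, 0.4, 0.4]
}}

```text
time: 16.4
ee_pos: [0.6417, 0.2394, 0.2031]
tcp_rot: [-180.0, 0.0, 111.5]
wrist_force: [0.1, 0.1, -2.6]
opening: 0.0617
grasp_force: 34.5
```

>>> {"api": "move_arm", "payload": {
  "offset": [
    [0, 0, 0.1],
    [0, 0, 0.05],
    [0, 0, 0]
  ],
  "twist": [
    [0, 0, 0],
    [0, 0, 0],
    [0, 0, 0]
  ],
  "grip": [0.4, 0.4, 0.4]
}}

```text
time: 16.7
ee_pos: [0.6417, 0.2394, 0.2016]
tcp_rot: [-180.0, -0.0, 111.5]
wrist_force: [1.3, 0.5, -2.7]
opening: 0.0619
grasp_force: 34.5
```

>>> {"api": "move_arm", "payload": {
  "offset": [
    [0, 0, 0.1],
    [0, 0, 0],
    [0, 0, 0]
  ],
  "twist": [
    [0, 0, 0],
    [0, 0, 0],
    [0, 0, 0]
  ],
  "grip": [0.4, 0.4, 0.4]
}}

```text
time: 17.0
ee_pos: [0.6417, 0.2394, 0.2008]
tcp_rot: [-180.0, 0.0, 111.5]
wrist_force: [0.5, -0.1, -2.0]
opening: 0.0618
grasp_force: 34.5
```

>>> {"api": "move_arm", "payload": {
  "offset": [
    [0, 0, 0.1],
    [0, 0, 0],
    [0, 0, 0]
  ],
  "twist": [
    [0, 0, 0],
    [0, 0, 0],
    [0, 0, 0]
  ],
  "grip": [0.4, 0.4, 0.4]
}}

```text
time: 17.3
ee_pos: [0.6417, 0.2394, 0.1997]
tcp_rot: [-180.0, 0.0, 111.5]
wrist_force: [-0.1, -0.5, -3.0]
opening: 0.0618
grasp_force: 34.5
```

>>> {"api": "move_arm", "payload": {
  "offset": [
    [0, 0, 0.1],
    [0, 0, 0],
    [0, 0, 0]
  ],
  "twist": [
    [0, 0, 0],
    [0, 0, 0],
    [0, 0, 0]
  ],
  "grip": [0.4, 0.4, 0.4]
}}

```text
time: 17.6
ee_pos: [0.6417, 0.2394, 0.1987]
tcp_rot: [-180.0, 0.0, 111.5]
wrist_force: [-0.7, -0.1, -3.5]
opening: 0.0613
grasp_force: 34.5
```

>>> {"api": "move_arm", "payload": {
  "offset": [
    [0, 0, 0.05],
    [0, 0, 0],
    [0, 0, 0]
  ],
  "twist": [
    [0, 0, 0],
    [0, 0, 0],
    [0, 0, 0]
  ],
  "grip": [0.4, 0.4, 0.4]
}}

```text
time: 17.9
ee_pos: [0.6417, 0.2394, 0.1983]
tcp_rot: [-180.0, -0.0, 111.5]
wrist_force: [-0.1, -0.7, -3.0]
opening: 0.0616
grasp_force: 34.5
```

>>> {"api": "move_arm", "payload": {
  "offset": [
    [0, 0, 0.05],
    [0, 0, 0],
    [0, 0, 0]
  ],
  "twist": [
    [0, 0, 0],
    [0, 0, 0],
    [0, 0, 0]
  ],
  "grip": [0.4, 0.4, 0.4]
}}

```text
time: 18.2
ee_pos: [0.6417, 0.2394, 0.1978]
tcp_rot: [-180.0, -0.0, 111.5]
wrist_force: [0.0, -0.4, -2.1]
opening: 0.0614
grasp_force: 34.5
```

>>> {"api": "move_arm", "payload": {
  "offset": [
    [0, 0, 0.05],
    [0, 0, 0],
    [0, 0, 0]
  ],
  "twist": [
    [0, 0, 0],
    [0, 0, 0],
    [0, 0, 0]
  ],
  "grip": [0.4, 0.4, 0.4]
}}

```text
time: 18.5
ee_pos: [0.6417, 0.2394, 0.1973]
tcp_rot: [-180.0, -0.0, 111.5]
wrist_force: [0.4, -0.1, -2.7]
opening: 0.0617
grasp_force: 34.5
```

>>> {"api": "move_arm", "payload": {
  "offset": [
    [0, 0, 0.05],
    [0, 0, 0],
    [0, 0, 0]
  ],
  "twist": [
    [0, 0, 0],
    [0, 0, 0],
    [0, 0, 0]
  ],
  "grip": [0.4, 0.4, 0.4]
}}

```text
time: 18.8
ee_pos: [0.6417, 0.2394, 0.1968]
tcp_rot: [-180.0, -0.0, 111.5]
wrist_force: [0.3, -0.5, -3.1]
opening: 0.0614
grasp_force: 34.5
```

>>> {"api": "move_arm", "payload": {
  "offset": [
    [0, 0, 0.05],
    [0, 0, 0],
    [0, 0, 0]
  ],
  "twist": [
    [0, 0, 0],
    [0, 0, 0],
    [0, 0, 0]
  ],
  "grip": [0.4, 0.4, 0.4]
}}

```text
time: 19.1
ee_pos: [0.6418, 0.2394, 0.1965]
tcp_rot: [180.0, -0.0, 111.5]
wrist_force: [0.6, -0.2, -1.5]
opening: 0.0615
grasp_force: 34.6
```

>>> {"api": "move_arm", "payload": {
  "offset": [
    [0, 0, 0.05],
    [0, 0, 0],
    [0, 0, 0]
  ],
  "twist": [
    [0, 0, 0],
    [0, 0, 0],
    [0, 0, 0]
  ],
  "grip": [0.4, 0.4, 0.4]
}}

```text
time: 19.4
ee_pos: [0.6418, 0.2395, 0.1962]
tcp_rot: [180.0, -0.0, 111.5]
wrist_force: [-0.9, 0.2, 2.5]
opening: 0.0619
grasp_force: 34.9
```

```bash
python3 -c "from e import *;err()"
```

```text
t 19.4 tcp [0.64180473 0.23945409 0.19622817] rot [ 1.79963095e+02 -6.87844956e-03  1.11483757e+02] lip back to sheet mm -0.675559228197925 Y mm -0.8377894970855309 lipz 0.2016281738006192
F rack 0.49364735595608183 0.7449761857631803 2.527453129681251 T [0.15313225 0.23686884 0.05536538] qd 0.11464837130556119
```

The lip has caught: its edge is at z 0.2016, which puts the louvre edge at about 0.211. The wrist reading went from -3 N to +2.5 N, so the rack carries the load. I'll ease the grip and release.

>>> {"api": "move_arm", "payload": {
  "offset": [
    [0, 0, 0],
    [0, 0, 0],
    [0, 0, 0]
  ],
  "twist": [
    [0, 0, 0],
    [0, 0, 0],
    [0, 0, 0]
  ],
  "grip": [0.4, 0.4, 0.4],
  "force": 20
}}

```text
time: 19.7
ee_pos: [0.6418, 0.2395, 0.1962]
tcp_rot: [180.0, -0.0, 111.5]
wrist_force: [-0.1, -0.9, 4.1]
opening: 0.0614
grasp_force: 35.0
```

>>> {"api": "move_arm", "payload": {
  "offset": [
    [0, 0, 0],
    [0, 0, 0],
    [0, 0, 0],
    [0, 0, 0],
    [0, 0, 0]
  ],
  "twist": [
    [0, 0, 0],
    [0, 0, 0],
    [0, 0, 0],
    [0, 0, 0],
    [0, 0, 0]
  ],
  "grip": [0.72, 0.74, 0.76, 0.78, 0.8]
}}

```text
time: 20.2
ee_pos: [0.6417, 0.2394, 0.1954]
tcp_rot: [-180.0, 0.0, 111.5]
wrist_force: [0.1, 0.2, 0.2]
opening: 0.0684
grasp_force: 0.0
```

>>> {"api": "move_arm", "payload": {
  "offset": [
    [0, 0, 0],
    [0, 0, 0],
    [0, 0, 0],
    [0, 0, 0],
    [0, 0, 0]
  ],
  "twist": [
    [0, 0, 0],
    [0, 0, 0],
    [0, 0, 0],
    [0, 0, 0],
    [0, 0, 0]
  ],
  "grip": [0.85, 0.9, 0.95, 1, 1]
}}

```text
time: 20.7
ee_pos: [0.6417, 0.2394, 0.1958]
tcp_rot: [180.0, 0.0, 111.5]
wrist_force: [0.9, -0.0, -0.3]
opening: 0.0853
grasp_force: 0.0
```

```bash
python3 - <<'E'
from e import *
err(); p=viewer.camera("side"); cv2.imwrite("pics/s4.png",cv2.resize(p["color"][40:240,180:440,::-1],None,fx=3,fy=3))
E
```

```text
t 20.7 tcp [0.64173518 0.23940584 0.19580289] rot [1.79998758e+02 2.34207941e-03 1.11485379e+02] lip back to sheet mm -0.6561612533397543 Y mm -0.7553996292850336 lipz 0.20120289161872607
F rack -0.33656961264653956 -0.809138933172829 -0.34964027871046643 T [ 0.03674661  0.00644185 -0.00454105] qd 0.1700977262758305
```

View pics/s4.png

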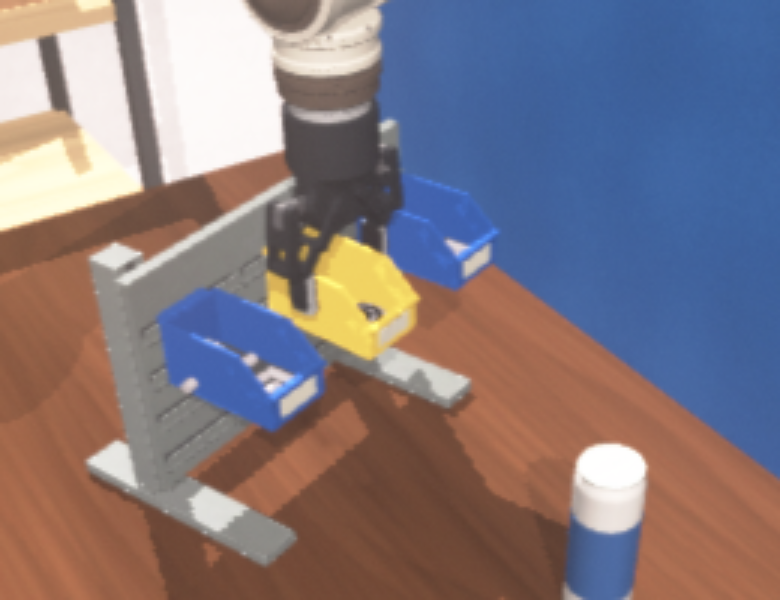

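The bin hangs at crop (345,295) between the blue bins at (240,355) and (440,230), with the fingers open and clear. I'll withdraw straight up.

>>> {"api": "move_arm", "payload": {
  "offset": [
    [0, 0, -1],
    [0, 0, -2],
    [0, 0, -3],
    [0, 0, -3],
    [0, 0, -3]
  ],
  "twist": [
    [0, 0, 0],
    [0, 0, 0],
    [0, 0, 0],
    [0, 0, 0],
    [0, 0, 0]
  ],
  "grip": [1, 1, 1, 1, 1]
}}

```text
time: 21.25
ee_pos: [0.6414, 0.2393, 0.318]
tcp_rot: [179.9, 0.0, 111.5]
wrist_force: [-0.1, 0.5, 1.3]
opening: 0.0853
grasp_force: 0.0
```

>>> {"api": "move_arm", "payload": {
  "offset": [
    [-3, 0, 0],
    [-3, 0, 0],
    [-2, 0, 0],
    [0, 0, 0],
    [0, 0, 0]
  ],
  "twist": [
    [0, 0, 0],
    [0, 0, 0],
    [0, 0, 0],
    [0, 0, 0],
    [0, 0, 0]
  ],
  "grip": [1, 1, 1, 1, 1]
}}

```text
time: 21.75
ee_pos: [0.671, 0.1647, 0.3158]
tcp_rot: [-180.0, -0.0, 111.4]
wrist_force: [0.3, 0.2, -1.4]
opening: 0.0854
grasp_force: 0.0
```

```bash
python3 - <<'E'
from e import *
err(); p=viewer.camera("side"); cv2.imwrite("pics/s5.png",cv2.resize(p["color"][40:240,180:440,::-1],None,fx=3,fy=3))
w=cloud(p);hsv=cv2.cvtColor(p["color"],cv2.COLOR_RGB2HSV)
a=np.radians(111.5);ex=np.array([np.cos(a),np.sin(a)]);ey=np.array([-ex[1],ex[0]])
d=w[...,:2]-np.array([.618,.2976]);X=d@ex;Y=d@ey;Z=w[...,2]
y=(hsv[...,0]>20)&(hsv[...,0]<33)&(hsv[...,1]>130)&(abs(Y)<.07)&(X>-.16)&(X<.02)&(Z>.13)&(Z<.24)
print("Y",np.percentile(Y[y],[1,99]),"X",np.percentile(X[y],[1,99]))
for lo in(-.13,-.10,-.08,-.06,-.04,-.02):
    m=y&(X>lo)&(X<lo+.02); print(lo,m.sum(),"zmax",Z[m].max() if m.any() else 0)
E
```

```text
t 21.75 tcp [0.67103542 0.16472573 0.31582083] rot [-1.79987322e+02 -2.31755050e-02  1.11427012e+02] lip back to sheet mm 79.56610088361741 Y mm -0.6464995224648646 lipz 0.3212208343421861
F rack 0.07258863075718933 -0.38470450320918537 -1.4435845819850823 T [ 0.03314469  0.0041454  -0.03767504] qd 1.2299077251914685
Y [-0.03274618  0.03155834] X [-0.1219186 -0.0049028]
-0.13 104 zmax 0.19167959231430853
-0.1 223 zmax 0.21098518381089137
-0.08 240 zmax 0.21267751565778414
-0.06 235 zmax 0.21433117932633183
-0.04 210 zmax 0.21405875119496853
-0.02 263 zmax 0.21588456971766157
```

View pics/s5.png

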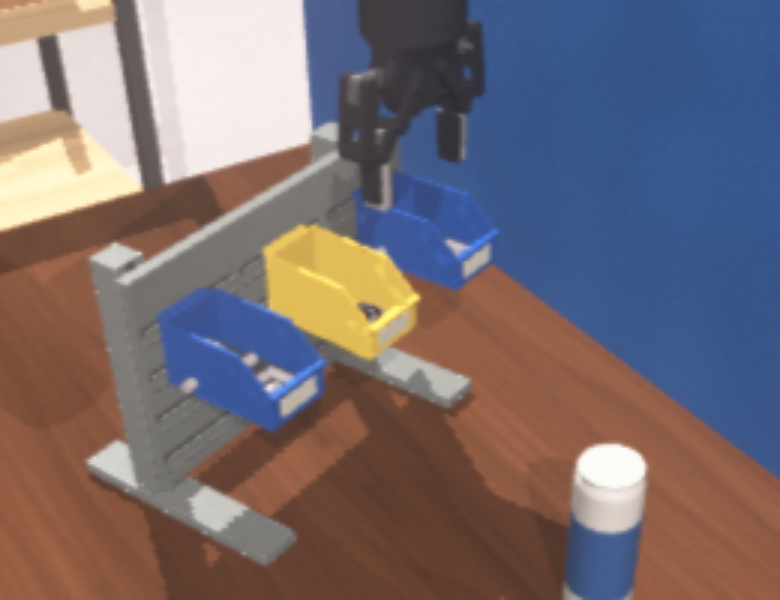

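The yellow bin hangs at crop (340,290), centred (Y ±32 mm) with about 3° droop. The blue bins haven't moved, and the gripper at (400,130) is clear.

>>> {"api": "move_arm", "payload": {
  "offset": [
    [0, 0, 0],
    [0, 0, 0],
    [0, 0, 0],
    [0, 0, 0],
    [0, 0, 0]
  ],
  "twist": [
    [0, 0, 0],
    [0, 0, 0],
    [0, 0, 0],
    [0, 0, 0],
    [0, 0, 0]
  ],
  "grip": [1, 1, 1, 1, 1]
}}

```text
time: 22.3
ee_pos: [0.671, 0.1652, 0.3158]
tcp_rot: [-180.0, 0.0, 111.5]
wrist_force: [0.3, -1.2, 0.1]
opening: 0.0854
grasp_force: 0.0
```

```bash
python3 -c "from h import *;print(bot.job_done())"
```

```text
the job is handed in; nothing more can be done
None
```

The yellow bin is hanging on the top louvre, centred between the two blue bins with the gripper clear, and the job was handed in at 22.3 s; no verdict came back, and only one bearing shows in the last picture (both did just after the lift).

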